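# Wedge the rocking drawer chest until it stands firm

### The arm

A 7-joint arm with a two-finger parallel gripper is mounted at the origin on the work surface. World frame = base frame: x ahead of the robot, y to its left, z up, the work surface at z = 0. Lengths are in m, angles in rad, forces in N, time in s.
With the tool pointing down it reaches from about 0.35 to 0.9 m from the base axis. Payload 8.1 kg.
Tool frame: the origin (TCP) lies midway between the tips of the shut fingers; the grasp point (between the pads) lies 19 mm behind it; z points along the fingers, x is the direction in which the jaws open and shut, and the axes are right-handed (so a half turn about z gives the same grasp; the last joint's range is limited). The gripper opens to 92 mm and grips with 3 to 60 N. Pads are 19 mm wide; open, the fingers measure 130 mm over their backs; the gripper's body (75 mm by 190 mm) begins 47 mm behind the grasp point.
Start: joints at [1.132, 0.434, 0.025, 1.573, -0.012, 1.134, -0.075], TCP at [0.206, -0.59, 0.227] pointing down, gripper open.
Joint ranges: [-2.62, 2.62], [-0.44, 2.09], [-1.27, 1.32], [0.08, 2.57], [-1.32, 4.46], [0.12, 2], [-2.74, 2.74]. Speed limits (rad/s): [2.22, 2.22, 3.01, 3.01, 3.14, 3.14, 3.14].

### API

Orientations are given as a rotation vector (axis times angle).
In Python, from cell import arm gives the robot as it stands.
- The arm moves only by the tool jog_arm, never from a script. Its argument "commands" is a list of rows, each an object with "translation": the shift along the tool's x, y, z in mm, a list of three; "turn": the turn, a rotation vector about the tool's x, y, z in rad, a list of three. A call has 1 to 12 rows; each row is the pose to reach, as a shift and turn from the pose commanded when the call began, along the tool's axes at that moment; what a row does not reach only later rows make up. A row lasts 1/12 s, in which the tool goes at most 41.7 mm and 7.16 degrees, less where a joint would pass 70% of its speed; a pose out of reach is approached as far as the arm can. A call with a gripper value outside its range is refused whole. "claw" is the closure, from -1 (fully open) to 1 (shut), so that 0 is half open, set as the call begins (left out, the last holds). The fingers move at their own pace and stop on an object; "grip_force" is the grip in N (left out, the last holds). Time passes only in rows, so rows that repeat a pose let the fingers close. It gives the time, the measured TCP pose, the force and the opening at its end, in the units of the state.
- arm.observe(): the state, without advancing time (a new reading comes with each control period).
- arm.get_image(name): name is "scene" or "top" or "wrist"; returns the picture (400x640x3 uint8, blue, green, red); there is no depth.
- arm.camera_info(name): a dict with "vertical_fov" (degrees; the focal length in pixels is half the picture's height over the tangent of half this angle, whatever the lens; pixels are square), "cx", "cy" (the principal point, pixels), "eye" and "rotation" of the camera in the world. Camera axes: x right, y up, looking along -z (the intrinsics and any distortion apply to the point x, -y, -z); pixel columns grow to the right and rows downward; lengths in m; the calibration is good to about 2 mm. A picture is of the moment at which its call begins: read the wrist's pose just before it. camera_info takes no time and is no camera call; for the wrist camera it gives the pose at the moment of the call.
- arm.sign_off(): hands the job in, once; it reports no verdict.
Trained networks look in the newest picture that a camera, given by its name, has taken for a name from the list of things; names that differ only in an ending like _2 or _b are one class to them, and where a whole thing is asked for, a point or a joint stands for the part that bears it (a point fixed in the world has none). Each returns a list of dicts, best first, with "confidence" (0 to 1); they miss things now and then, are a little off and sometimes report something else, mostly with a low value. They report only what shows in the picture. A call takes as long as a camera call. They do not tell look-alikes from the thing itself.
- arm.trace(camera, query): "region" (400x640 bool, what is visible of it) and "box" ([left, top, width, height] in pixels, round what is visible of it).
- arm.landmark_of(camera, query): "at" ([column, row] in pixels: a listed point, or the origin of a listed thing).
The state is a dict: "clock": time; "joints": joint angles; "dq": joint speeds; "joint_efforts": joint torques, N m; "position": TCP position; "ee_rot": TCP orientation; "force": force on the tool from outside, world axes, zero at the start; "ft_torque": the same for the moment, N m; "width": opening from 0.0 (shut) to 1.0 (fully open).
Only numpy, scipy, OpenCV 4.12 (cv2) and the standard library are available. Lean on these libraries where they do the work, as an engineer would, in place of code of your own. Each camera call takes 0.05 s, during which the arm holds its last target. There are 200 camera calls.

### The job

The little drawer chest on the bench rocks because one foot is too short. With the fingertips gently push the wooden wedge along the bench, thin end first, under the short foot until it is just snug and the chest no longer rocks; do not pick the wedge up, shove the chest along or disturb the other things. Then press down firmly with the fingertips on the chest's top right above that foot, to prove that it stands firm and level, and finish while still holding that press.

Things in the scene. Friction and masses are not known exactly. Their poses are not given: they have to be found in the camera images.
- chest: Dark wooden chest, pale drawer fronts, loose, about 3 kg. Top board 210 (x) x 270 (y) mm, flat, 175 mm above the bench; case 196 x 256 mm, its underside 28 mm up. Origin: centre, at bench level; z up, drawers face +x. Round pale feet at x +-78, y +-108 mm, flat soles 32 mm wide. It rests level on three feet; the one at (+x, +y) is too short and hangs over the bench.
- short_corner (a point): Point on the flat top (175 mm above the bench) right above the middle of the short foot. Pressing here with 3 to 4 N makes an unwedged chest dip until the foot meets the bench or the wedge; it comes back when let go. A firm press is about 10 N.
- foot_face (a point): Point of the chest at bench level, below the edge of the short foot's sole that looks to the chest's +y side (16 mm from the foot's axis), where the wedge goes in. The gap between sole and bench is 5 to 11 mm (not told, differs each time). A wedge driven too far lifts the corner: the chest is then out of level and rocks the other way.
- wedge: Loose beech wedge, 140 (y) x 40 (x) mm, 46 g, flat underside, top sloping 1 in 8: 3 mm thick at the thin end (-y), 20.5 mm at the thick end (+y). Origin: centre of underside. It lies off the chest's +y side, thin end 20 to 50 mm from the short foot, within 8 mm of in line with it and within 6 degrees of square, to be pushed to the chest's -y.
- wedge_back (a point): Centre of the wedge's upright thick end face (40 mm wide, 20.5 mm high, looks to the wedge's +y), 10 mm above the bench. Pushing here takes under 1 N until the slope meets the sole's edge, 16 to 64 mm behind the thin end; it is snug when the push has risen to about 5 N.
- bowl: Turned pale wooden bowl, 110 mm wide at the rim, 46 mm high, bystander. Origin: centre of its underside.
- candlestick: Turned pale wooden candlestick, foot 72 mm wide, 150 mm tall, bystander. Origin: centre of its underside.
- tin: Round steel wax tin with a green lid, 76 mm wide, 42 mm high, bystander. Origin: centre of its underside.
- chisel: Turning chisel lying flat beside the chest, 305 mm long, dark wooden handle, 24 mm high, bystander. Origin: at bench level below the ferrule, where blade (+x) and handle (-x) meet.
Things that resemble listed ones, but are neither listed nor needed, are in the scene too. Several things look just like the wedge: the one meant starts farthest from the robot's base.

How it is judged:
At the end, for the whole second after the job is handed in: While the fingertips press with over 5 N, the short foot bears on the wedge with over 2 N, the chest is level within 0.010 rad (1.3 mm at that corner) and within 25 mm of its start, the wedge lies on the bench under the foot, untouched by the fingers, and both are at rest (contact force between the fingers and chest above 5 N and contact force between wedge and chest above 2 N and angle between chest's own z axis and vertical below 0.01 rad and horizontal distance between wedge and foot_face below 0.075 m and contact force between the fingers and wedge below 0.1 N and height (world z) of wedge below 0.006 m and distance of chest from where it was at the start of the episode below 0.025 m and linear speed of each of chest, wedge below 0.01 m/s); the arm keeps its last pose, push and grip.
It fails at once if the wedge is lifted or tipped (height (world z) of wedge above 0.012 m or angle between wedge's own z axis and vertical above 0.25 rad).
It fails at once if the chest is lifted or tipped (height (world z) of chest above 0.015 m or angle between chest's own z axis and vertical above 0.15 rad).
It fails at once if the chest is shoved along the bench by more than 25 mm (distance of chest from where it was at the start of the episode above 0.025 m).
It fails at once if the bowl, candlestick, tin or chisel is disturbed (moved more than 30 mm) (distance of any of bowl, candlestick, tin, chisel from where it was at the start of the episode above 0.03 m).
It fails at once if the wedge is squeezed or rammed by the fingers with over 30 N (contact force between the fingers and wedge above 30 N).
It also fails if it takes over 54 s, if anything falls off the work surface, if the arm or the gripper's body presses on something with over 40 N, if the wrist force passes 120 N, or if a joint passes its speed limit or range.

## Working session

There is one attempt and no reset: what is moved stays moved. The work goes in short steps, Python scripts to look and compute and a tool call to move; the robot and the scene stay as the last step left them, time stands still between calls to the robot, and variables do not carry over. Pictures are saved under pics/ and viewed, about 8 in all and at most 12, crops included, and the job is handed in when it is done.

Besides the shell and the picture viewer there is one more tool, called as a command line: name --argument value ..., lists and objects as JSON in quotes. jog_arm: Moves the arm, as the interface text tells. Its arguments: {"type":"object","properties":{"commands":{"type":"array","items":{"type":"object","properties":{"translation":{"type":"array","items":{"type":"number"}},"turn":{"type":"array","items":{"type":"number"}}}}},"claw":{"type":"number"},"grip_force":{"type":"number"}},"required":["commands"]}

```bash
mkdir -p pics; cat > h.py <<'E'
from cell import arm
import numpy as np, cv2
def pix2z(cam,uv,z,info=None):
    i=info or arm.camera_info(cam); f=200/np.tan(np.radians(i["vertical_fov"])/2)
    k=i.get("distortion")
    d=np.array([(uv[0]-i["cx"])/f,-(uv[1]-i["cy"])/f,-1.]); R=np.array(i["rotation"]); e=np.array(i["eye"])
    w=R@d; return e+w*(z-e[2])/w[2]
def w2pix(cam,p):
    i=arm.camera_info(cam); f=200/np.tan(np.radians(i["vertical_fov"])/2)
    c=np.array(i["rotation"]).T@(np.array(p)-np.array(i["eye"])); return i["cx"]+f*c[0]/-c[2], i["cy"]-f*c[1]/-c[2]
E
python3 - <<'E'
from h import *
for c in ("scene","top","wrist"):
    print(c,arm.camera_info(c))
ims=[]
for c in ("scene","top"):
    im=arm.get_image(c); cv2.imwrite(f"pics/{c}0.png",im); ims.append(im)
    for q,z in (("short_corner",.175),("foot_face",0),("wedge_back",.01),("wedge",0),("chest",0),("chisel",0),("tin",0),("bowl",0),("candlestick",0)):
        for r in arm.landmark_of(c,q)[:4]:
            print(c,q,np.round(r["at"]),round(r["confidence"],2),pix2z(c,r["at"],z).round(3))
s=arm.observe(); print(s["position"],s["ee_rot"],s["clock"],s["force"])
E
```

```text
scene {'vertical_fov': 49.53567548793248, 'cx': 315.75501057773005, 'cy': 198.36220765209654, 'eye': array([0.8890974 , 0.556854  , 1.21265269]), 'rotation': array([0.2373691 , 0.75202885, 2.42027712])}
top {'vertical_fov': 48.74066292124185, 'cx': 316.2970127402849, 'cy': 203.16646947551132, 'eye': array([ 0.35801563, -0.0166107 ,  1.32719792]), 'rotation': array([ 0.05276184, -0.08884445, -1.56940065])}
wrist {'vertical_fov': 59.63905713528445, 'cx': 318.12951668890685, 'cy': 198.53843190864848, 'eye': array([ 0.2773014 , -0.56508951,  0.38361752]), 'rotation': array([-0.2453985 ,  0.17670764, -1.22580063])}Traceback (most recent call last):
  File "<stdin>", line 9, in <module>
  File "h.py", line 7, in pix2z
    w=R@d; return e+w*(z-e[2])/w[2]
                               ~^^^
IndexError: invalid index to scalar variable.
```

```bash
ls pics
```

```text
scene0.png
```

View pics/scene0.png

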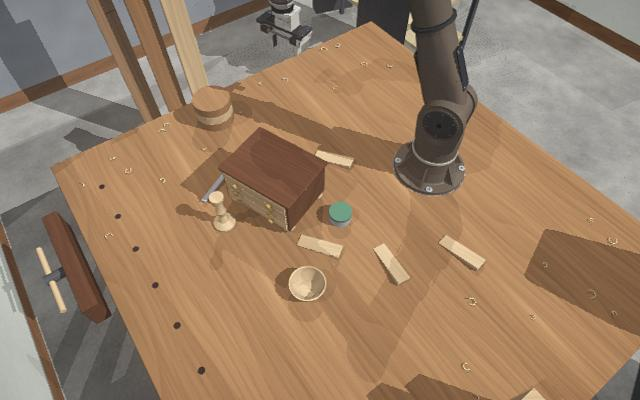

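The scene picture shows the chest at about (273,178). Wedge-like pieces lie at (335,158), (320,246), (392,263) and (462,252). The rotation is a rotation vector, so I'm fixing the helper.

```bash
sed -i 's/np.array(i\["rotation"\])/cv2.Rodrigues(np.array(i["rotation"]))[0]/' h.py
python3 - <<'E'
from h import *
for c in ("scene","top"):
    im=arm.get_image(c); cv2.imwrite(f"pics/{c}0.png",im)
    for q,z in (("short_corner",.175),("foot_face",0),("wedge_back",.01),("wedge",0),("chest",0),("chisel",0),("tin",0),("bowl",0),("candlestick",0)):
        for r in arm.landmark_of(c,q)[:5]:
            print(c,q,np.round(r["at"]),round(r["confidence"],2),pix2z(c,r["at"],z).round(3))
s=arm.observe(); print(s["position"],s["ee_rot"],s["clock"],s["force"])
E
```

```text
scene short_corner [287. 198.] 0.77 [ 0.544 -0.075  0.175]
scene short_corner [226. 220.] 0.46 [ 0.724 -0.109  0.175]
scene foot_face [293. 230.] 0.59 [ 0.539 -0.062  0.   ]
scene foot_face [308. 286.] 0.28 [0.613 0.123 0.   ]
scene wedge_back [486. 267.] 0.95 [0.141 0.391 0.01 ]
scene wedge_back [351. 162.] 0.9 [ 0.218 -0.169  0.01 ]
scene wedge_back [407. 281.] 0.83 [0.365 0.285 0.01 ]
scene wedge_back [337. 252.] 0.75 [0.475 0.088 0.01 ]
scene wedge [328. 160.] 0.83 [ 0.273 -0.23   0.   ]
scene wedge [316. 245.] 0.76 [0.51  0.024 0.   ]
scene wedge [392. 261.] 0.73 [0.353 0.208 0.   ]
scene wedge [460. 255.] 0.62 [ 0.17   0.315 -0.   ]
scene chest [278. 196.] 0.72 [ 0.506 -0.203  0.   ]
scene chisel [229. 171.] 0.65 [ 0.588 -0.399  0.   ]
scene chisel [287. 198.] 0.16 [ 0.485 -0.182  0.   ]
scene tin [340. 214.] 0.82 [ 0.378 -0.022  0.   ]
scene bowl [307. 291.] 0.82 [0.622 0.134 0.   ]
scene candlestick [227. 221.] 0.78 [ 0.694 -0.217  0.   ]
top short_corner [328. 168.] 0.9 [ 0.557 -0.074  0.175]
top wedge_back [272. 205.] 0.92 [0.471 0.085 0.01 ]
top wedge_back [171. 314.] 0.83 [0.152 0.376 0.01 ]
top wedge_back [360. 290.] 0.74 [ 0.22  -0.176  0.01 ]
top wedge_back [206. 239.] 0.6 [0.37  0.279 0.01 ]
top wedge [289. 194.] 0.9 [0.507 0.035 0.   ]
top wedge [231. 243.] 0.81 [0.358 0.208 0.   ]
top wedge [373. 274.] 0.64 [ 0.266 -0.217  0.   ]
top wedge [195. 312.] 0.64 [0.156 0.31  0.   ]
top wedge [325. 179.] 0.4 [ 0.55  -0.074  0.   ]
top chisel [427. 166.] 0.88 [ 0.594 -0.386  0.   ]
top tin [303. 234.] 0.71 [ 0.385 -0.008  0.   ]
top bowl [287. 194.] 0.74 [0.506 0.042 0.   ]
top bowl [258. 159.] 0.63 [0.613 0.129 0.   ]
top candlestick [368. 130.] 0.61 [ 0.704 -0.207  0.   ]
[ 0.20591545 -0.59009541  0.22671647] [ 2.56134469e+00 -1.81908892e+00 -6.36527099e-05] 1.1 [ 0.41620385 -0.33388989 -0.13593887]
```

View pics/top0.png

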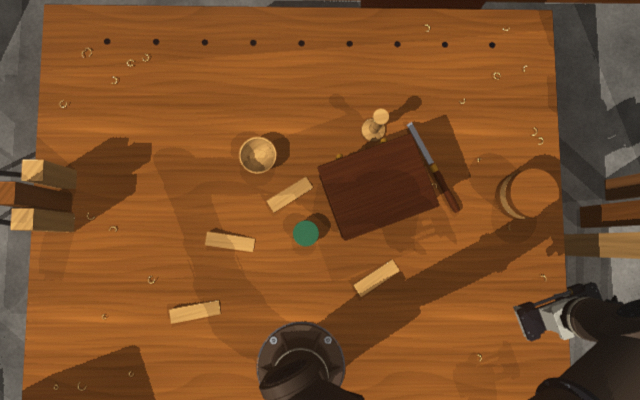

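The top picture shows the chest top with corners at about (318,167), (405,135), (440,205) and (344,240). The bowl is at (258,155), the tin at (306,233), and the wedge-like pieces are at (289,194), (230,242), (377,278) and (195,312). The one at (289,194) is about 0.51 m from the base; the others are about 0.41, 0.35 and 0.34 m. It also lies in line with the short foot, so it fits the description. I'll confirm it in a crop and fit the geometry.

```bash
python3 - <<'E'
from h import *
im=cv2.imread("pics/top0.png")
arm.get_image("top")
ov=im.copy()
for q,z in (("wedge",.012),("chest",.175)):
    for r in arm.trace("top",q)[:5]:
        cs,_=cv2.findContours(r["region"].astype(np.uint8),0,2); c=max(cs,key=cv2.contourArea)
        b=cv2.boxPoints(cv2.minAreaRect(c)) if q=="wedge" else cv2.approxPolyDP(c,6,True)[:,0].astype(float)
        P=np.array([pix2z("top",p,z)[:2] for p in b]); 
        print(q,round(r["confidence"],2),r["box"],P.round(3).tolist(),"sides",np.linalg.norm(P-np.roll(P,1,0),axis=1).round(3))
        cv2.polylines(ov,[b.round().astype(int)],True,(255,255,0),1)
a=cv2.resize(im[130:230,250:380],None,fx=5,fy=5,interpolation=cv2.INTER_CUBIC)
cv2.imwrite("pics/crop1.png",a)
E
```

```text
wedge 0.74 [167.1, 302.4, 52.0, 20.9] [[0.167, 0.383], [0.194, 0.243], [0.155, 0.234], [0.128, 0.374]] sides [0.04  0.143 0.04  0.142]
wedge 0.73 [354.4, 258.3, 44.7, 38.1] [[0.236, -0.156], [0.31, -0.27], [0.274, -0.293], [0.201, -0.18]] sides [0.042 0.136 0.042 0.136]
wedge 0.63 [206.0, 231.0, 52.0, 24.0] [[0.353, 0.284], [0.395, 0.278], [0.372, 0.136], [0.33, 0.142]] sides [0.144 0.042 0.144 0.042]
wedge 0.62 [264.1, 179.0, 45.6, 32.7] [[0.483, 0.103], [0.56, -0.013], [0.524, -0.036], [0.448, 0.079]] sides [0.043 0.139 0.043 0.138]
chest 0.87 [318.4, 133.4, 124.1, 109.5] [[0.648, -0.296], [0.558, -0.048], [0.366, -0.118], [0.458, -0.367]] sides [0.203 0.264 0.205 0.265]
```

View pics/crop1.png

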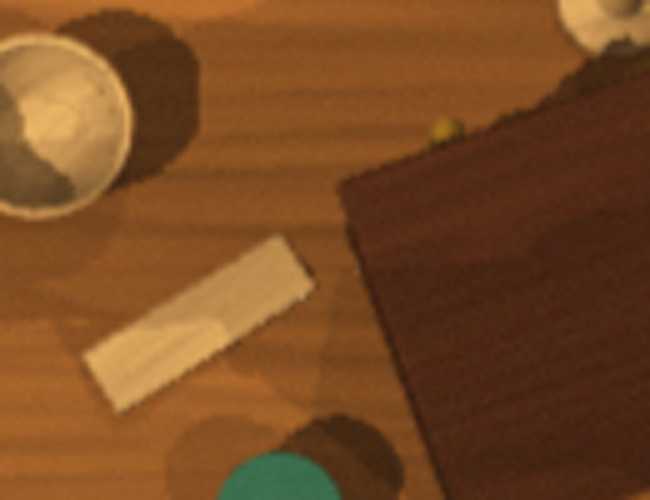

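The crop shows the wedge at crop (200,325), with its thick end at lower left and its thin end at (300,260) toward the chest corner at (343,185). It is the farthest look-alike, about 40 mm from the short foot, so this is the one. It looks about 13° off square, so I'll check from near. Moving the wrist over it.

jog_arm --commands '[{"translation":[-580,-461,-30],"turn":[0,0,-1.82]},{"translation":[-580,-461,-30],"turn":[0,0,-1.82]},{"translation":[-580,-461,-30],"turn":[0,0,-1.82]},{"translation":[-580,-461,-30],"turn":[0,0,-1.82]},{"translation":[-580,-461,-30],"turn":[0,0,-1.82]},{"translation":[-580,-461,-30],"turn":[0,0,-1.82]},{"translation":[-580,-461,-30],"turn":[0,0,-1.82]},{"translation":[-580,-461,-30],"turn":[0,0,-1.82]},{"translation":[-580,-461,-30],"turn":[0,0,-1.82]},{"translation":[-580,-461,-30],"turn":[0,0,-1.82]},{"translation":[-580,-461,-30],"turn":[0,0,-1.82]},{"translation":[-580,-461,-30],"turn":[0,0,-1.82]}]' --claw 1 --grip_force 20

```text
clock: 2.25
position: [0.3708, -0.1166, 0.2474]
ee_rot: [3.112, 0.424, 0.001]
force: [1.4, -0.3, 0.5]
width: 0.174
```

```bash
cat >> h.py <<'E'
def togo(x,y,z,heading_deg):
    "remaining move in tool axes (mm, rad about tool z) so tool y -> heading, tool vertical"
    s=arm.observe(); R=cv2.Rodrigues(np.array(s["ee_rot"]))[0]; p=np.array(s["position"])
    h=np.radians(heading_deg); Y=np.array([np.cos(h),np.sin(h),0]); Z=np.array([0,0,-1.]); X=np.cross(Y,Z)
    Rt=np.c_[X,Y,Z]
    print("t",round(s["clock"],2),"pos",p.round(4),"tooly deg",np.degrees(np.arctan2(R[1,1],R[0,1])).round(2),"tilt",np.round(R[2],3),"F",np.round(s["force"],2),"w",round(s["width"],2))
    print("shift mm",(R.T@(np.array([x,y,z])-p)*1000).round(1),"turn",cv2.Rodrigues(R.T@Rt)[0].ravel().round(3))
    return s
E
python3 -c "
from h import *
s=togo(.45,.11,.257,-56.5);print(np.round(s['joints'],2))"
```

```text
t 2.25 pos [ 0.3708 -0.1166  0.2474] tooly deg -74.49 tilt [ 0.001  0.001 -1.   ] F [ 1.4  -0.26  0.49] w 0.17
shift mm [ 136.9 -197.1   -9.7] turn [ 0.001 -0.    -0.314]
[ 0.68  0.06 -0.53  2.03  0.04  1.06  0.4 ]
```

jog_arm --commands '[{"translation":[137,-197,-10],"turn":[0,0,-0.31]},{"translation":[137,-197,-10],"turn":[0,0,-0.31]},{"translation":[137,-197,-10],"turn":[0,0,-0.31]},{"translation":[137,-197,-10],"turn":[0,0,-0.31]},{"translation":[137,-197,-10],"turn":[0,0,-0.31]},{"translation":[137,-197,-10],"turn":[0,0,-0.31]},{"translation":[137,-197,-10],"turn":[0,0,-0.31]},{"translation":[137,-197,-10],"turn":[0,0,-0.31]},{"translation":[137,-197,-10],"turn":[0,0,-0.31]}]'

```text
clock: 3.0
position: [0.451, 0.1071, 0.2567]
ee_rot: [3.012, 0.891, -0.001]
force: [-0.3, -0.4, 0.8]
width: 0.003
```

```bash
python3 - <<'E'
from h import *
s=togo(.45,.11,.257,-56.5);print(np.round(s['joints'],2))
im=arm.get_image("wrist"); cv2.imwrite("pics/w1.png",im)
for q,z in (("short_corner",.175),("foot_face",0),("wedge_back",.01),("wedge",0)):
    for r in arm.landmark_of("wrist",q)[:3]: print(q,np.round(r["at"]),round(r["confidence"],2),pix2z("wrist",r["at"],z).round(4))
for q,z in (("wedge",.012),("chest",.175)):
    for r in arm.trace("wrist",q)[:2]:
        cs,_=cv2.findContours(r["region"].astype(np.uint8),0,2); c=max(cs,key=cv2.contourArea)
        b=cv2.approxPolyDP(c,5,True)[:,0].astype(float)
        print(q,round(r["confidence"],2),b.tolist(),[pix2z("wrist",p,z)[:2].round(4).tolist() for p in b])
E
```

```text
t 3.0 pos [0.451  0.1071 0.2567] tooly deg -57.04 tilt [-0.001  0.    -1.   ] F [-0.34 -0.42  0.84] w 0.0
shift mm [ 0.7 -3.  -0.3] turn [ 0.     0.001 -0.009]
[ 0.29  0.23 -0.75  1.86  0.17  1.12  0.05]
wedge_back [ 47. 244.] 0.97 [ 0.2201 -0.1647  0.01  ]
wedge_back [320. 182.] 0.87 [0.4645 0.0886 0.01  ]
wedge [302.  44.] 0.95 [0.3657 0.2073 0.    ]
wedge [ 63. 288.] 0.89 [ 0.2569 -0.2223 -0.    ]
wedge [322. 232.] 0.72 [0.5039 0.0331 0.    ]
wedge 0.88 [[309.0, 180.0], [307.0, 232.0], [338.0, 238.0], [340.0, 183.0]] [[0.4526, 0.0847], [0.4859, 0.0277], [0.5225, 0.0418], [0.4854, 0.1016]]
wedge 0.73 [[360.0, 0.0], [307.0, 0.0], [249.0, 79.0], [276.0, 103.0]] [[0.3947, 0.2739], [0.3488, 0.2442], [0.3368, 0.1447], [0.3746, 0.139]]
chest 0.73 [[122.0, 341.0], [186.0, 343.0], [183.0, 313.0], [148.0, 311.0]] [[0.38, -0.0762], [0.4245, -0.0497], [0.4097, -0.0257], [0.3857, -0.0391]]
```

View pics/w1.png

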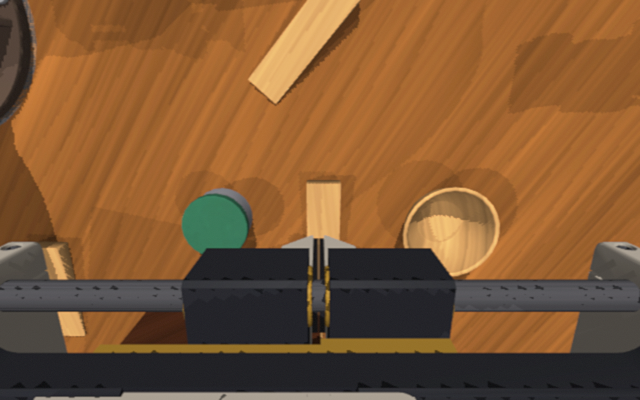

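The wrist picture shows the wedge's thick end at (324,182), with its length straight along the tool's y. The tin is at (217,222) and the bowl at (452,232), on either side. Next I'll check the chest yaw and the wedge heading with the scene camera.

```bash
python3 - <<'E'
from h import *
for p in ((262,130),(327,170),(287,206),(220,167)): print(p,pix2z("scene",p,.175)[:2].round(3))
arm.get_image("scene")
for q,z in (("wedge",.012),("chest",.175)):
    for r in arm.trace("scene",q)[:5]:
        cs,_=cv2.findContours(r["region"].astype(np.uint8),0,2); c=max(cs,key=cv2.contourArea)
        b=cv2.approxPolyDP(c,4,True)[:,0].astype(float)
        print(q,round(r["confidence"],2),b.tolist(),[pix2z("scene",p,z)[:2].round(3).tolist() for p in b])
# model check in top image
im=cv2.imread("pics/top0.png")
for yaw in (20,):
    c,s=np.cos(np.radians(yaw)),np.sin(np.radians(yaw)); C=np.array([.5075,-.207])
    for x,y in ((.105,.135),(-.105,.135),(-.105,-.135),(.105,-.135)):
        print((x,y),np.round(w2pix("top",[C[0]+c*x-s*y,C[1]+s*x+c*y,.175]),1),np.round(w2pix("scene",[C[0]+c*x-s*y,C[1]+s*x+c*y,.175]),1))
E
```

```text
(262, 130) [ 0.461 -0.345]
(327, 170) [ 0.388 -0.088]
(287, 206) [ 0.559 -0.05 ]
(220, 167) [ 0.646 -0.289]
wedge 0.83 [[297.0, 242.0], [333.0, 257.0], [341.0, 250.0], [337.0, 244.0], [304.0, 235.0]] [[0.557, -0.014], [0.496, 0.094], [0.462, 0.089], [0.459, 0.065], [0.524, -0.022]]
wedge 0.82 [[375.0, 247.0], [396.0, 284.0], [405.0, 282.0], [407.0, 274.0], [387.0, 248.0]] [[0.369, 0.143], [0.399, 0.274], [0.373, 0.285], [0.351, 0.269], [0.341, 0.168]]
wedge 0.71 [[440.0, 242.0], [474.0, 269.0], [483.0, 262.0], [447.0, 236.0]] [[0.193, 0.249], [0.176, 0.375], [0.136, 0.375], [0.159, 0.247]]
wedge 0.52 [[316.0, 152.0], [338.0, 165.0], [338.0, 155.0]] [[0.292, -0.279], [0.264, -0.185], [0.236, -0.221]]
chest 0.65 [[258.0, 128.0], [219.0, 168.0], [237.0, 204.0], [290.0, 231.0], [321.0, 196.0], [327.0, 162.0]] [[0.467, -0.36], [0.65, -0.288], [0.672, -0.14], [0.598, 0.024], [0.459, -0.021], [0.369, -0.113]]
(0.105, 0.135) [316.7 166.3] [287.8 207.6]
(-0.105, 0.135) [344.3 241.3] [328.1 160.5]
(-0.105, -0.135) [440.1 206. ] [259.5 124.8]
(0.105, -0.135) [411.5 132.4] [216.7 166.2]
```

Both cameras agree on the chest (yaw about 20°, centre (0.5075, -0.207)) and on the wedge heading, about -57° where the chest's -y is -70°. So the wedge is about 13° off square, more than the 6° stated, and I'll steer it straight with the flat finger faces. Descending behind it.

jog_arm --commands '[{"translation":[2,-24,40]},{"translation":[2,-24,80]},{"translation":[2,-24,120]},{"translation":[2,-24,160]},{"translation":[2,-24,195]},{"translation":[2,-24,220]},{"translation":[2,-24,238]},{"translation":[2,-24,248]},{"translation":[2,-24,248]}]'

```text
schema error: expected keys translation, turn
```

```bash
python3 - <<'E'
from h import *
togo(.460,.097,.008,-57)
im=arm.get_image("wrist"); cv2.imwrite("pics/w2.png",im)
for q,z in (("short_corner",.175),("foot_face",0),("wedge_back",.01),("wedge",0)):
    for r in arm.landmark_of("wrist",q)[:3]: print(q,np.round(r["at"]),round(r["confidence"],2),pix2z("wrist",r["at"],z).round(4))
E
```

```text
t 3.5 pos [0.4512 0.1073 0.257 ] tooly deg -57.09 tilt [ 0.  0. -1.] F [-0.43  0.38  0.07] w 0.0
shift mm [  1.8  13.3 249. ] turn [ 0.    -0.    -0.002]
wedge_back [ 46. 246.] 0.73 [ 0.221 -0.166  0.01 ]
wedge_back [322. 178.] 0.69 [0.4647 0.0961 0.01  ]
wedge [322. 232.] 0.78 [0.5046 0.0355 0.    ]
wedge [302.  43.] 0.71 [0.3646 0.2084 0.    ]
wedge [ 61. 289.] 0.68 [ 0.2563 -0.2235  0.    ]
```

View pics/w2.png

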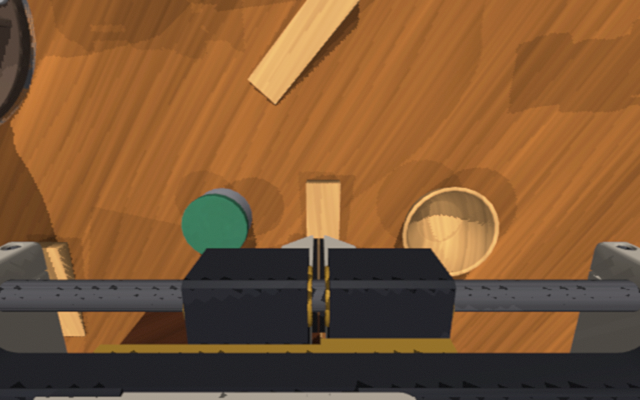

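The call was refused because both keys are needed, so this is the same view as before. I'll repeat it with both keys.

jog_arm --commands '[{"translation":[2,-24,40],"turn":[0,0,0]},{"translation":[2,-24,80],"turn":[0,0,0]},{"translation":[2,-24,120],"turn":[0,0,0]},{"translation":[2,-24,160],"turn":[0,0,0]},{"translation":[2,-24,195],"turn":[0,0,0]},{"translation":[2,-24,220],"turn":[0,0,0]},{"translation":[2,-24,238],"turn":[0,0,0]},{"translation":[2,-24,248],"turn":[0,0,0]},{"translation":[2,-24,248],"turn":[0,0,0]}]'

```text
clock: 4.5
position: [0.4388, 0.1286, 0.0073]
ee_rot: [-3.012, -0.891, 0.005]
force: [-0.3, -0.3, -0.2]
width: 0.005
```

```bash
python3 - <<'E'
from h import *
togo(.460,.097,.008,-57)
im=arm.get_image("wrist"); cv2.imwrite("pics/w3.png",im)
for q,z in (("short_corner",.175),("foot_face",0),("wedge_back",.01),("wedge",0)):
    for r in arm.landmark_of("wrist",q)[:3]: print(q,np.round(r["at"]),round(r["confidence"],2),pix2z("wrist",r["at"],z).round(4))
for r in arm.trace("wrist","wedge")[:3]:
        cs,_=cv2.findContours(r["region"].astype(np.uint8),0,2); c=max(cs,key=cv2.contourArea)
        b=cv2.approxPolyDP(c,3,True)[:,0].astype(float)
        print(round(r["confidence"],2),b.tolist(),[pix2z("wrist",p,.02)[:2].round(3).tolist() for p in b])
E
```

```text
t 4.5 pos [0.4388 0.1286 0.0073] tooly deg -57.03 tilt [-0.003 -0.001 -1.   ] F [-0.28 -0.3  -0.22] w 0.0
shift mm [ 0.6 38.  -0.7] turn [-0.001  0.003 -0.001]
wedge_back [324. 336.] 0.64 [0.4692 0.0915 0.01  ]
wedge [273.  18.] 0.6 [0.3657 0.2094 0.    ]
0.78 [[348.0, 0.0], [210.0, 0.0], [142.0, 110.0], [213.0, 166.0]] [[0.39, 0.228], [0.346, 0.2], [0.342, 0.149], [0.378, 0.144]]
0.57 [[319.0, 329.0], [312.0, 334.0], [313.0, 343.0], [320.0, 343.0], [325.0, 337.0]] [[0.46, 0.1], [0.459, 0.096], [0.462, 0.091], [0.465, 0.093], [0.465, 0.098]]
```

View pics/w3.png

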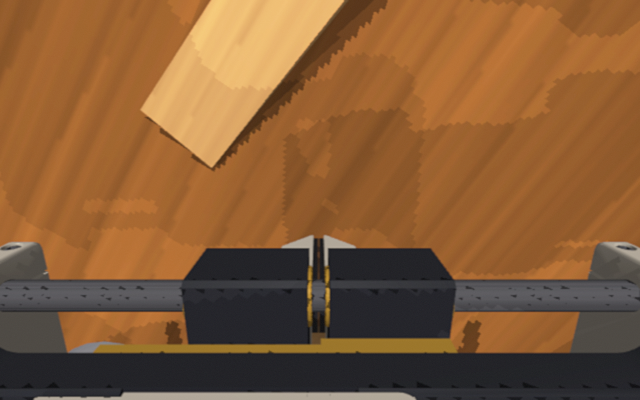

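The wrist camera is now blocked by the gripper, so only the look-alike at (245,85) is visible. I'll use the top camera from here. Approaching to contact.

jog_arm --commands '[{"translation":[0,5,0],"turn":[0,0,0]},{"translation":[0,10,0],"turn":[0,0,0]},{"translation":[0,15,0],"turn":[0,0,0]},{"translation":[0,19,0],"turn":[0,0,0]},{"translation":[0,23,0],"turn":[0,0,0]},{"translation":[0,26,0],"turn":[0,0,0]},{"translation":[0,29,0],"turn":[0,0,0]},{"translation":[0,32,0],"turn":[0,0,0]},{"translation":[0,35,0],"turn":[0,0,0]},{"translation":[0,38,0],"turn":[0,0,0]},{"translation":[0,40,0],"turn":[0,0,0]},{"translation":[0,40,0],"turn":[0,0,0]}]'

```text
clock: 5.8
position: [0.4618, 0.0948, 0.0089]
ee_rot: [3.013, 0.89, 0.0]
force: [0.2, 0.4, -0.2]
width: 0.004
```

```bash
cat >> h.py <<'E'
def wedge_top(n, save=True):
    im=arm.get_image("top"); cv2.imwrite(f"pics/{n}.png",im)
    for r in arm.trace("top","wedge"):
        x,y,w,h=r["box"]
        if not(255<x+w/2<340 and 140<y+h/2<215): continue
        cs,_=cv2.findContours(r["region"].astype(np.uint8),0,2); c=max(cs,key=cv2.contourArea)
        b=cv2.boxPoints(cv2.minAreaRect(c)); P=np.array([pix2z("top",p,.012)[:2] for p in b])
        print("trace",round(r["confidence"],2),P.round(3).tolist())
        L=[(P[i]-P[i-1]) for i in range(2)]; l=max(L,key=np.linalg.norm); l=l if l[1]<0 else -l
        print(" heading",np.degrees(np.arctan2(l[1],l[0])).round(1),"len",np.linalg.norm(l).round(3),"centre",P.mean(0).round(4))
    for q,z in (("wedge_back",.01),("wedge",0)):
        for r in arm.landmark_of("top",q):
            if 255<r["at"][0]<340 and 140<r["at"][1]<215: print(q,round(r["confidence"],2),pix2z("top",r["at"],z)[:2].round(4))
    cv2.imwrite(f"pics/{n}c.png",cv2.resize(im[120:220,240:370],None,fx=5,fy=5,interpolation=cv2.INTER_CUBIC))
E
python3 -c "
from h import *
togo(.46,.097,.008,-57); wedge_top('t2')"
```

```text
t 5.8 pos [0.4618 0.0948 0.0089] tooly deg -57.09 tilt [-0.  0. -1.] F [ 0.2   0.37 -0.16] w 0.0
shift mm [-0.4 -2.8  0.9] turn [ 0.     0.    -0.002]
trace 0.56 [[0.521, 0.044], [0.56, -0.023], [0.528, -0.041], [0.49, 0.025]]
 heading -59.9 len 0.077 centre [0.5246 0.0013]
wedge 0.91 [0.5063 0.0289]
```

View pics/t2c.png

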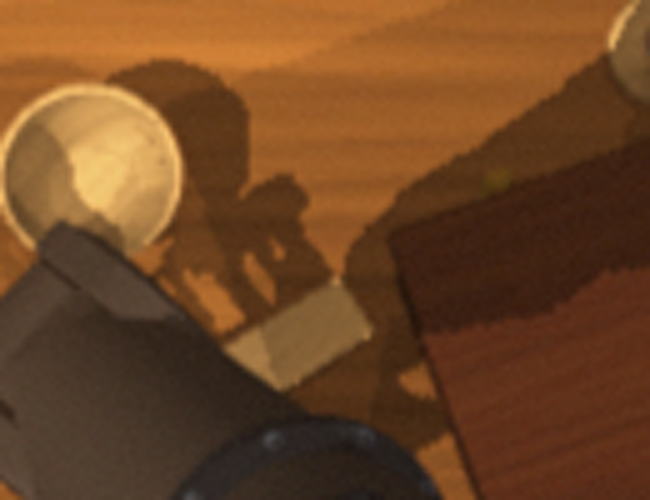

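The top crop shows the hand behind the wedge, with the thin end at crop (352,305) about 32 mm short of the foot and about 16 mm off to the chest's +x. The wedge has hardly moved, so the fingers are just in contact. I'll push along an arc (radius about 150 mm) that squares the wedge up and brings it into line.

jog_arm --commands '[{"translation":[1.4,3.4,0],"turn":[0,0,0.023]},{"translation":[2.7,6.8,0],"turn":[0,0,0.045]},{"translation":[3.9,10.2,0],"turn":[0,0,0.068]},{"translation":[5.0,13.7,0],"turn":[0,0,0.09]},{"translation":[6.0,17.2,0],"turn":[0,0,0.113]},{"translation":[7.0,20.8,0],"turn":[0,0,0.135]},{"translation":[7.0,20.8,0],"turn":[0,0,0.135]}]'

```text
clock: 6.58
position: [0.4795, 0.0809, 0.009]
ee_rot: [3.067, 0.681, 0.001]
force: [-0.2, -0.7, -0.4]
width: 0.001
```

```bash
python3 -c "
from h import *
togo(.46,.097,.008,-65); wedge_top('t3')"
```

```text
t 6.58 pos [0.4795 0.0809 0.009 ] tooly deg -64.97 tilt [ 0.  0. -1.] F [-0.24 -0.67 -0.4 ] w 0.0
shift mm [-10.9 -22.9   0.9] turn [ 0.    -0.     0.001]
trace 0.54 [[0.533, 0.019], [0.566, -0.045], [0.529, -0.064], [0.496, 0.001]]
 heading -63.1 len 0.073 centre [ 0.5311 -0.0224]
wedge 0.53 [0.5155 0.0127]
```

View pics/t3c.png

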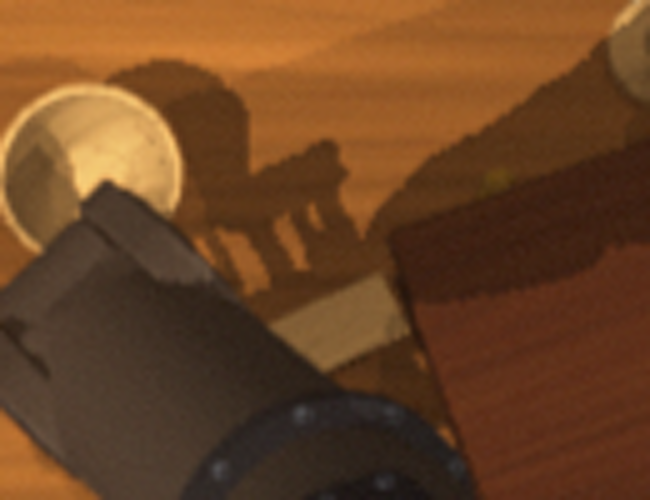

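The top crop shows the wedge turning with the fingers. Its sides now slope about 25.5° against the chest's 19°, and the thin end at crop (395,303) is just at the top board's edge. Finishing the turn.

jog_arm --commands '[{"translation":[1.5,3.8,0],"turn":[0,0,0.025]},{"translation":[2.9,7.6,0],"turn":[0,0,0.05]},{"translation":[4.2,11.4,0],"turn":[0,0,0.075]},{"translation":[5.5,15.3,0],"turn":[0,0,0.1]},{"translation":[5.5,15.3,0],"turn":[0,0,0.1]}]'

```text
clock: 7.2
position: [0.4911, 0.0691, 0.0089]
ee_rot: [3.097, 0.526, 0.001]
force: [-0.1, 0.4, 0.2]
width: 0.005
```

```bash
python3 - <<'E'
from h import *
togo(.46,.097,.008,-70); wedge_top('t4')
im=arm.get_image("scene"); cv2.imwrite("pics/s4c.png",cv2.resize(im[150:280,210:380],None,fx=4.5,fy=4.5,interpolation=cv2.INTER_CUBIC))
E
```

```text
t 7.2 pos [0.4911 0.0691 0.0089] tooly deg -70.73 tilt [ 0.     0.001 -1.   ] F [-0.13  0.43  0.23] w 0.0
shift mm [-20.2 -36.6   0.9] turn [ 0.001 -0.    -0.013]
trace 0.65 [[0.542, -0.004], [0.56, -0.052], [0.523, -0.066], [0.505, -0.018]]
 heading -69.1 len 0.051 centre [ 0.5325 -0.0351]
wedge 0.72 [ 0.5283 -0.0067]
```

View pics/s4c.png

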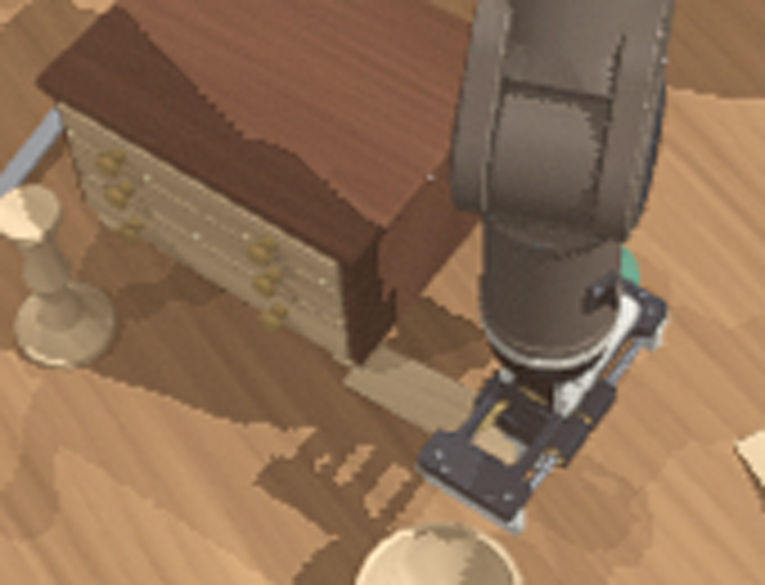

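The scene crop shows the wedge's thin end slipping under the chest corner at crop (360,375), parallel to the chest's side. Its centre line is within about 4 mm of the foot. I'll push straight on in small steps and watch the force.

jog_arm --commands '[{"translation":[0,2,0],"turn":[0,0,0]},{"translation":[0,4,0],"turn":[0,0,0]},{"translation":[0,6,0],"turn":[0,0,0]},{"translation":[0,8,0],"turn":[0,0,0]},{"translation":[0,8,0],"turn":[0,0,0]}]'

```text
clock: 7.87
position: [0.4931, 0.062, 0.0089]
ee_rot: [3.096, 0.53, 0.0]
force: [-0.4, -0.4, -0.1]
width: 0.008
```

jog_arm --commands '[{"translation":[0,2,0],"turn":[0,0,0]},{"translation":[0,4,0],"turn":[0,0,0]},{"translation":[0,6,0],"turn":[0,0,0]},{"translation":[0,6,0],"turn":[0,0,0]}]'

```text
clock: 8.2
position: [0.4951, 0.0563, 0.0089]
ee_rot: [3.096, 0.531, -0.0]
force: [-0.4, -0.4, 0.1]
width: 0.004
```

jog_arm --commands '[{"translation":[0,2,0],"turn":[0,0,0]},{"translation":[0,4,0],"turn":[0,0,0]},{"translation":[0,5,0],"turn":[0,0,0]},{"translation":[0,5,0],"turn":[0,0,0]}]'

```text
clock: 8.53
position: [0.4967, 0.0518, 0.0089]
ee_rot: [3.096, 0.531, 0.0]
force: [0.6, -0.0, 0.8]
width: 0.008
```

jog_arm --commands '[{"translation":[0,2,0],"turn":[0,0,0]},{"translation":[0,4,0],"turn":[0,0,0]},{"translation":[0,5,0],"turn":[0,0,0]},{"translation":[0,5,0],"turn":[0,0,0]}]'

```text
clock: 8.87
position: [0.4984, 0.0471, 0.009]
ee_rot: [3.096, 0.531, 0.0]
force: [0.3, -0.6, -0.3]
width: 0.007
```

jog_arm --commands '[{"translation":[0,2,0],"turn":[0,0,0]},{"translation":[0,4,0],"turn":[0,0,0]},{"translation":[0,4,0],"turn":[0,0,0]}]'

```text
clock: 9.12
position: [0.4996, 0.0441, 0.009]
ee_rot: [-3.096, -0.532, -0.0]
force: [-0.5, 3.1, 0.8]
width: 0.005
```

jog_arm --commands '[{"translation":[0,2,0],"turn":[0,0,0]},{"translation":[0,4,0],"turn":[0,0,0]},{"translation":[0,4,0],"turn":[0,0,0]}]'

```text
clock: 9.37
position: [0.5001, 0.0428, 0.009]
ee_rot: [-3.092, -0.535, 0.0]
force: [-4.6, 11.0, 1.7]
width: 0.003
```

The push rose to 3 N and then about 12 N with only 1.4 mm of motion: the wedge is snug, slightly past the 5 N mark. Backing off, then lifting clear.

jog_arm --commands '[{"translation":[0,-4,0],"turn":[0,0,0]},{"translation":[0,-10,0],"turn":[0,0,0]},{"translation":[0,-25,0],"turn":[0,0,0]},{"translation":[0,-45,0],"turn":[0,0,0]},{"translation":[0,-60,-20],"turn":[0,0,0]},{"translation":[0,-60,-55],"turn":[0,0,0]},{"translation":[0,-60,-95],"turn":[0,0,0]},{"translation":[0,-60,-135],"turn":[0,0,0]},{"translation":[0,-60,-175],"turn":[0,0,0]},{"translation":[0,-60,-210],"turn":[0,0,0]},{"translation":[0,-60,-230],"turn":[0,0,0]},{"translation":[0,-60,-230],"turn":[0,0,0]}]'

```text
clock: 10.37
position: [0.4832, 0.0971, 0.2436]
ee_rot: [3.096, 0.53, 0.012]
force: [0.1, -0.2, 0.1]
width: -0.002
```

```bash
python3 - <<'E'
from h import *
togo(.5445,-.078,.23,-70); wedge_top('t5')
for c in ("top","scene"):
    im=arm.get_image(c); cv2.imwrite(f"pics/{c}5.png",im)
    for q,z in (("short_corner",.175),("wedge_back",.01)):
        for r in arm.landmark_of(c,q)[:4]: print(c,q,np.round(r["at"]),round(r["confidence"],2),pix2z(c,r["at"],z).round(4))
    # shift of chest-top texture before/after
    a=cv2.cvtColor(cv2.imread(f"pics/{c}0.png"),6); b=cv2.cvtColor(im,6)
    box=(395,135,60,70) if c=="top" else (228,135,45,35)
    x,y,w,h=box; m=cv2.matchTemplate(b[y-6:y+h+6,x-6:x+w+6],a[y:y+h,x:x+w],5); print(c,cv2.minMaxLoc(m)[1::2])
im=cv2.imread("pics/scene5.png"); cv2.imwrite("pics/s5c.png",cv2.resize(im[150:280,210:380],None,fx=4.5,fy=4.5,interpolation=cv2.INTER_CUBIC))
E
```

```text
t 10.37 pos [0.4832 0.0971 0.2436] tooly deg -70.57 tilt [ 0.007  0.002 -1.   ] F [ 0.11 -0.2   0.1 ] w -0.0
shift mm [ -0.6 185.5  14. ] turn [ 0.002 -0.007 -0.01 ]
trace 0.94 [[0.526, 0.039], [0.558, -0.055], [0.518, -0.068], [0.486, 0.026]]
 heading -71.3 len 0.099 centre [ 0.522  -0.0143]
wedge_back 0.94 [0.5046 0.0328]
wedge 0.78 [ 0.536  -0.0294]
top short_corner [327. 170.] 0.64 [ 0.5491 -0.0707  0.175 ]
top wedge_back [174. 313.] 0.76 [0.1566 0.3686 0.01  ]
top wedge_back [360. 288.] 0.68 [ 0.2247 -0.1749  0.01  ]
top wedge_back [208. 236.] 0.63 [0.3797 0.2735 0.01  ]
top (0.9712719321250916, (6, 6))
scene short_corner [288. 200.] 0.92 [ 0.5451 -0.0676  0.175 ]
scene wedge_back [482. 262.] 0.86 [0.1384 0.3728 0.01  ]
scene wedge_back [317. 245.] 0.83 [0.5112 0.0289 0.01  ]
scene wedge_back [406. 283.] 0.65 [0.3728 0.2884 0.01  ]
scene wedge_back [277. 197.] 0.46 [ 0.5146 -0.1975  0.01  ]
scene (0.9741387367248535, (6, 6))
```

View pics/s5c.png

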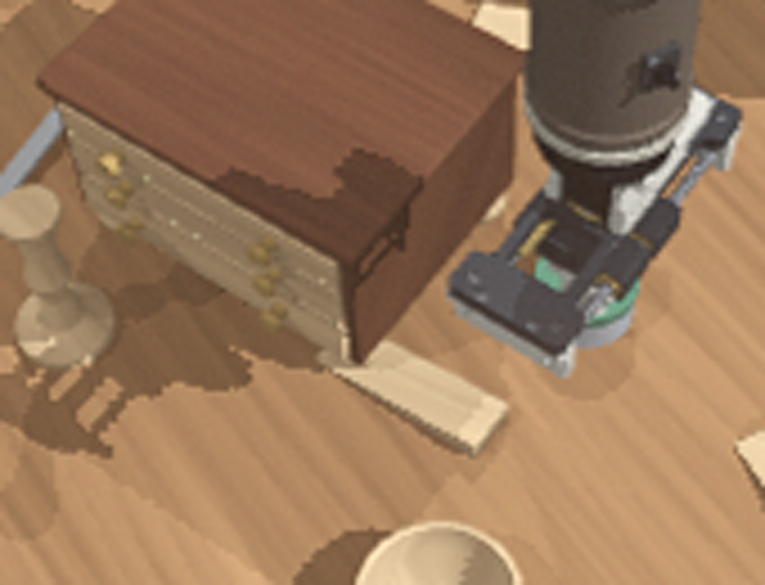

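The scene crop shows the wedge squarely under the short corner, its thick end free at crop (490,425). The tool is lifted clear, and the chest, bowl, candlestick and tin look undisturbed; template matching gives a chest shift of 0 px. Now moving above the short corner (0.546, -0.075).

jog_arm --commands '[{"translation":[0,40,10],"turn":[0,0,0]},{"translation":[0,80,20],"turn":[0,-0.007,0]},{"translation":[1,120,25],"turn":[0,-0.007,0]},{"translation":[2,155,35],"turn":[0,-0.007,0]},{"translation":[2,175,45],"turn":[0,-0.007,0]},{"translation":[2,183,52],"turn":[0,-0.007,0]},{"translation":[2,183,56],"turn":[0,-0.007,0]},{"translation":[2,183,58],"turn":[0,-0.007,0]},{"translation":[2,183,58],"turn":[0,-0.007,0]}]'

```text
clock: 11.62
position: [0.5433, -0.0732, 0.1808]
ee_rot: [3.096, 0.535, -0.012]
force: [0.1, -0.0, 1.2]
width: 0.003
```

```bash
python3 -c "
from h import *
togo(.546,-.075,.175,-70.5)"
```

```text
t 11.62 pos [ 0.5433 -0.0732  0.1808] tooly deg -70.38 tilt [-0.007 -0.001 -1.   ] F [ 0.13 -0.01  1.18] w 0.0
shift mm [2.  2.6 5.8] turn [-0.001  0.007  0.002]
```

jog_arm --commands '[{"translation":[2,3,0],"turn":[0,0.007,0]},{"translation":[2,3,2],"turn":[0,0.007,0]},{"translation":[2,3,4],"turn":[0,0.007,0]},{"translation":[2,3,5],"turn":[0,0.007,0]},{"translation":[2,3,6],"turn":[0,0.007,0]},{"translation":[2,3,6],"turn":[0,0.007,0]}]'

```text
clock: 12.12
position: [0.5466, -0.0772, 0.1754]
ee_rot: [3.096, 0.532, 0.0]
force: [-2.2, 0.4, 4.4]
width: 0.003
```

jog_arm --commands '[{"translation":[0,0,0.5],"turn":[0,0,0]},{"translation":[0,0,1],"turn":[0,0,0]},{"translation":[0,0,1],"turn":[0,0,0]}]'

```text
clock: 12.37
position: [0.5467, -0.0772, 0.1752]
ee_rot: [3.096, 0.532, 0.001]
force: [-4.2, 0.6, 12.8]
width: 0.009
```

There is firm contact: 12.8 N with only 0.2 mm of dip, at z = 0.1752. I'll ease the sideways strain and hold.

jog_arm --commands '[{"translation":[-1,0,0],"turn":[0,0,0]},{"translation":[-1,0,0],"turn":[0,0,0]},{"translation":[-1,0,0],"turn":[0,0,0]},{"translation":[-1,0,0],"turn":[0,0,0]},{"translation":[-1,0,0],"turn":[0,0,0]},{"translation":[-1,0,0],"turn":[0,0,0]},{"translation":[-1,0,0],"turn":[0,0,0]},{"translation":[-1,0,0],"turn":[0,0,0]}]'

```text
clock: 13.03
position: [0.5467, -0.0772, 0.1753]
ee_rot: [3.096, 0.532, 0.004]
force: [-2.0, 1.4, 10.8]
width: 0.004
```

```bash
python3 - <<'E'
from h import *
for k in range(3):
    s=togo(.546,-.075,.175,-70.5); im=arm.get_image("scene")
for q,z in (("wedge_back",.01),("wedge",0),("bowl",0),("tin",0),("candlestick",0),("chisel",0)):
    for r in arm.landmark_of("scene",q)[:3]: print(q,np.round(r["at"]),round(r["confidence"],2),pix2z("scene",r["at"],z).round(3))
a=cv2.cvtColor(cv2.imread("pics/scene0.png"),6); b=cv2.cvtColor(im,6)
x,y,w,h=228,140,30,25; print(cv2.minMaxLoc(cv2.matchTemplate(b[y-6:y+h+6,x-6:x+w+6],a[y:y+h,x:x+w],5))[1::2])
E
```

```text
t 13.03 pos [ 0.5467 -0.0772  0.1753] tooly deg -70.5 tilt [ 0.002  0.001 -1.   ] F [-2.    1.38 10.82] w 0.0
shift mm [ 0.1 -2.3  0.3] turn [ 0.001 -0.002  0.   ]
t 13.08 pos [ 0.5467 -0.0772  0.1753] tooly deg -70.5 tilt [ 0.002  0.001 -1.   ] F [-1.71  2.54 10.68] w 0.0
shift mm [ 0.1 -2.3  0.3] turn [ 0.001 -0.002  0.   ]
t 13.13 pos [ 0.5467 -0.0772  0.1753] tooly deg -70.5 tilt [ 0.002  0.001 -1.   ] F [-2.45  1.21  9.88] w -0.0
shift mm [ 0.1 -2.3  0.3] turn [ 0.001 -0.002  0.   ]
wedge_back [317. 243.] 0.97 [0.509 0.025 0.01 ]
wedge_back [482. 268.] 0.74 [0.153 0.386 0.01 ]
wedge_back [350. 161.] 0.73 [ 0.217 -0.174  0.01 ]
wedge [392. 265.] 0.87 [0.363 0.217 0.   ]
wedge [300. 236.] 0.79 [ 0.535 -0.031  0.   ]
wedge [461. 255.] 0.64 [0.165 0.316 0.   ]
bowl [306. 290.] 0.9 [0.622 0.128 0.   ]
tin [339. 216.] 0.66 [ 0.386 -0.018  0.   ]
candlestick [224. 223.] 0.91 [ 0.707 -0.218 -0.   ]
chisel [276. 196.] 0.74 [ 0.51  -0.208  0.   ]
chisel [229. 169.] 0.54 [ 0.583 -0.404  0.   ]
(0.9862116575241089, (6, 6))
```

The press is steady at about 10.5 N with no dip, and everything is in place. Handing in.

```bash
python3 -c "
from cell import arm
print(arm.sign_off()); s=arm.observe(); print(s['clock'],s['position'],s['force'])"
```

```text
the job is handed in; nothing more can be done
None
the job is handed in; nothing more can be done
```

The job is handed in with the fingertips still pressing on the chest's top above the short foot. No verdict was reported.

**What I did:** I pushed the wedge farthest from the base along the bench, turned it square on the way, and slid it under the short foot. The push then rose sharply. I backed off, lifted clear and pressed down above the foot.

**Last checks:**
- **Press:** it held at about 10–11 N. The tip sat at z = 0.1753 m and dipped only about 0.2 mm as the press went from 4 to 13 N.
- **Chest:** template matching showed a shift of 0 px. I judged it level only from that height and the lack of dip.
- **Wedge:** it lies on the bench under the foot, its origin roughly 35 mm from the foot's face, with no fingers on it.
- **Bystanders:** the bowl, tin, candlestick and chisel were found within about 15 mm of where they started, which I take as detection scatter.

**What disagreed:**
- The wedge started about 13° off square to the chest, not within the 6° stated.
- The push peaked at about 12 N instead of 5 N, over the last 1.4 mm or so. That is roughly 0.2 mm of lift at most, inside the 1.3 mm tolerance.
- A sideways force of about 2–3 N remained during the press.

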